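Clamp the circuit module in the work holder, board side up

TASK

The square aluminium module lying on its side has to be inspected under the microscope. Stand it in the pocket of the work holder with its open end, the one showing the circuit board, facing up, setting it down gently without letting it fall; then push the holder's sliding jaw up so that the module is clamped snugly between the jaw and the end stop. Leave the other things on the bench where they are.

Things in the scene. Friction and masses are not known exactly. Their poses are not given: they have to be found in the camera images.
- module: Square aluminium can, 60 x 60 mm in section, 80 mm long, 0.24 kg. One end is closed and plain, the other open: a 4 mm rim round a 14 mm deep recess with a green circuit board. It starts lying on a 60 x 80 mm side on the bench. Origin: the middle of the can (30 mm above the bench at the start). x: along the can, out of the open (board) end (rim at x = +40 mm); faces at y, z = +-30 mm; z starts up.
- closed_end (a point): Middle of the outer face of the module's closed end (x = -40 mm in the module's frame, same axes).
- holder: Work holder fixed on the bench: dark steel base (x -110 to +90, y +-55 mm, 12 mm thick) and on it a pocket between two aluminium side walls, an end stop and the sliding jaw. Walls and stop: 12 mm thick, tops 26 mm above the bench. Walls' inner faces y = +-33 mm, from x = -30 to +75; stop's inner face x = +75 mm. Origin: on the bench, mid-width; x along the jaw's travel to the stop, z up.
- seat (a point): Point on the pocket floor (12 mm above the bench, x = +45 mm, y = 0 in the holder's frame, same axes) where the middle of the module's lower end lies when it stands against the end stop.
- jaw (a joint): Travel of the sliding jaw towards the end stop, in m, 0 to 0.06; stays where it is left (friction about 1.5 N, and some 4 N more once it moves the module). Its clamping face, 62 mm wide, up to 29 mm above the bench, is at x = -35 mm + travel in the holder's frame and touches a module standing against the end stop at travel 0.050. It starts drawn back, at 0 to 0.022.
- push (a point): Middle of the rear face (away from the pocket) of the jaw's upright steel push tab, 45 mm above the bench, 60 mm behind the clamping face; axes as the holder. The tab is 12 mm thick, 46 mm wide and reaches from 14 to 60 mm above the bench.
- spool: Bystander: reel of solder standing upright, 64 mm across, 65 mm high. Origin: centre of its underside.
- meter: Bystander: red and black hand-held multimeter lying flat, 150 x 78 mm, 45 mm high. Origin: centre of its underside, x along its length.
- dish: Bystander: round steel dish of screws, 110 mm across, 22 mm high. Origin: centre of its underside.
There are look-alikes about, which are no part of the job. Leave any blue look-alike of the module alone. What is shaped like the holder but yellow is not meant.

How it is judged:
By the outcome, as a careful person would: the job done as asked, in the order asked, and still so for the second after the job is handed in, with the robot touching nothing.
It also fails if it takes over 58 s, if anything falls off the work surface, if the arm or the gripper's body presses on something with over 40 N, if the wrist force passes 120 N, or if a joint passes its speed limit or range.

ROBOT

A 6-joint arm with a two-finger parallel gripper is mounted at the origin on the work surface. World frame = base frame: x ahead of the robot, y to its left, z up, the work surface at z = 0. Lengths are in m, angles in rad, forces in N, time in s.
With the tool pointing down it reaches from about 0.4 to 0.825 m from the base axis. Payload 7 kg.
Tool frame: the origin (TCP) lies at the very end of the fingers, on their centre line; the grasp point (between the pads) lies 19 mm behind it; z points along the fingers, y is the line along which they close (so a half turn about z gives the same grasp; the last joint's range is limited). The gripper opens to 88 mm and grips with 3 to 60 N. Pads are 19 mm wide; open, the fingers measure 130 mm over their backs; the gripper's body (78 mm by 193 mm) begins 47 mm behind the grasp point.
Start: joints at [1.499, 0.359, 0.012, 0, -1.224, -0.288], TCP at [0.238, 0.632, 0.227] pointing down, gripper open.
Joint ranges: [-3.07, 3.07], [-1.43, 2.12], [-1.02, 1.25], [-3.03, 1.67], [-3.05, -0], [-3.03, 3.03]. Speed limits (rad/s): [2.39, 2.39, 3.01, 3.14, 3.14, 3.14].

INTERFACE

Orientations are given as [roll, pitch, yaw] about the fixed x, y, z axes, in that order (R = Rz(yaw) Ry(pitch) Rx(roll)).
In Python, from station import * gives the robot as it stands.
- The arm moves only by the tool servo_tool, never from a script. Its argument "moves" is a list of rows, each an object of numbers: "jaw": the opening, from 0 (shut) to 1 (fully open); "dx", "dy", "dz": the shift along the world's x, y, z in m; "roll": the turn about the world's z in degrees. A call has exactly 10 rows; each row shifts and turns the commanded pose from where the row before left it; what a row does not reach is not made up. A row lasts 1/8 s, in which the tool goes at most 62.5 mm and 10.7 degrees, less where a joint would pass 70% of its speed; a pose out of reach is approached as far as the arm can. A call with a gripper value outside its range is refused whole. The fingers move at their own pace and stop on an object; "newtons" is the grip in N (left out, the last holds). Time passes only in rows, so rows that do not move let the fingers close, or fill a call up. It gives the time, the measured TCP pose, the force, the opening and the grip force at its end, in the units of the state.
- get_state(): the state, without advancing time (a new reading comes with each control period).
- grab_frame(name): name is "scene" or "top" or "wrist"; returns (picture, depth): 420x560x3 uint8, red, green, blue; 420x560 float32, m along the optical axis (not along the pixel's ray), 0 where there is no reading.
- calibration(name): a dict with "intrinsics" (3x3 intrinsics, pixels), "k1" (the pictures are not rectified: a ray, as slopes to the right and down, at radius r is drawn at 1 + k1 r^2 times it, then the intrinsics apply), "R" (3x3) and "t" (3): a world point X has camera coordinates R X + t. Camera axes: x right, y down, z forward; pixel columns grow to the right and rows downward; lengths in m; the calibration is good to about 2 mm. A picture is of the moment at which its call begins: read the wrist's pose just before it. calibration takes no time and is no camera call; for the wrist camera it gives the pose at the moment of the call.
- job_done(): hands the job in; it is judged then, once.
The state is a dict: "t": time; "q": joint angles; "qd": joint speeds; "joint_efforts": joint torques, N m; "eef_pos": TCP position; "ee_rot": TCP orientation; "force": force on the tool from outside, world axes, zero at the start; "moment": the same for the moment, N m; "width": finger opening in m; "gripper_force": force on a finger pad.
Only numpy, scipy, OpenCV 4.12 (cv2) and the standard library are available. Lean on these libraries where they do the work, as an engineer would, in place of code of your own. Each camera call takes 0.05 s, during which the arm holds its last target. There are 200 camera calls.

## Working session

There is one attempt and no reset: what is moved stays moved. The work goes in short steps, Python scripts to look and compute and a tool call to move; the robot and the scene stay as the last step left them, time stands still between calls to the robot, and variables do not carry over. Pictures are saved under pics/ and viewed, at most 10 in all, crops included, and the job is handed in when it is done.

Besides the shell and the picture viewer there is one more tool, called after "Emit:" as name(argument=value, ...), one argument or row to a line, values as JSON. servo_tool: Moves the arm, as the interface text tells. Its arguments: {"type":"object","properties":{"moves":{"type":"array","items":{"type":"object","properties":{"jaw":{"type":"number"},"dx":{"type":"number"},"dy":{"type":"number"},"dz":{"type":"number"},"roll":{"type":"number"}}}},"newtons":{"type":"number"}},"required":["moves"]}

```bash
ls; mkdir -p pics
python3 - <<'E'
from station import *
import cv2, numpy as np
for n in("scene","top"):
    im,d=grab_frame(n); cv2.imwrite(f"pics/{n}0.png",im[...,::-1]); np.save(f"pics/{n}0.npy",d)
    c=calibration(n); print(n,c)
s=get_state(); print(s['t'],s['eef_pos'],s['ee_rot'],s['width'])
E
```

```text
pics
scene {'intrinsics': array([[534.64653197,   0.        , 278.22266045],
       [  0.        , 534.64653197, 210.33518593],
       [  0.        ,   0.        ,   1.        ]]), 'k1': -0.19057972971483944, 'R': array([[-3.29143611e-02,  9.99458119e-01,  3.37778249e-04],
       [ 8.49128570e-01,  2.81419304e-02, -5.27435972e-01],
       [-5.27159669e-01, -1.70734009e-02, -8.49594716e-01]]), 't': array([ 0.03319115, -0.46908298,  1.95405796])}
top {'intrinsics': array([[403.88547324,   0.        , 282.4956348 ],
       [  0.        , 403.88547324, 215.41336712],
       [  0.        ,   0.        ,   1.        ]]), 'k1': 0.037964272060705774, 'R': array([[ 0.02373224, -0.99966486,  0.01034163],
       [-0.98823031, -0.02502199, -0.15091307],
       [ 0.15112126, -0.00663841, -0.98849294]]), 't': array([-0.017933  ,  0.59014394,  1.13705383])}
0.1 [0.23751779 0.63136234 0.22572148] [ 3.14009942e+00 -1.21314312e-04 -3.59917902e-01] 0.08768003247018699
```

View pics/top0.png

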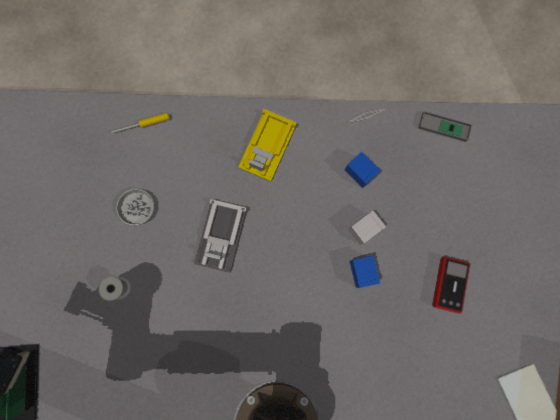

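View pics/scene0.png

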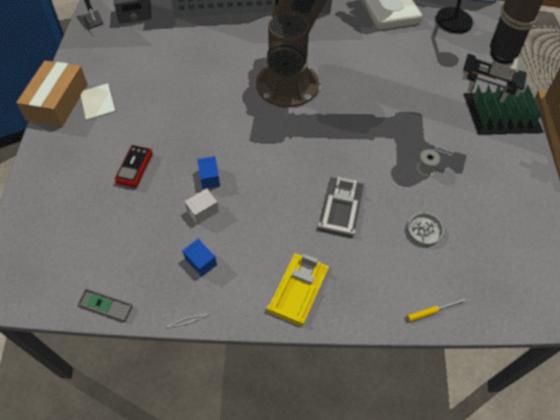

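The top view shows the white module at about px (368,226), with blue look-alikes at (363,169) and (366,270). The aluminium holder is at (223,234), with its tab at about (215,252), and the yellow look-alike is at (268,145). The scene view agrees: module at (201,206), holder at (340,207).

```bash
cat > h.py <<'E'
import cv2, numpy as np
def ray(c,uv):
    uv=np.asarray(uv,float).reshape(-1,1,2)
    n=cv2.undistortPoints(uv,c["intrinsics"],np.array([c["k1"],0,0,0.])).reshape(-1,2)
    return np.c_[n,np.ones(len(n))]
def plane(c,uv,z):
    d=ray(c,uv)@c["R"]; o=-c["R"].T@c["t"]
    return o+d*((z-o[2])/d[:,2])[:,None]
def cloud(c,d):
    h,w=d.shape; u,v=np.meshgrid(np.arange(w),np.arange(h))
    P=(ray(c,np.c_[u.ravel(),v.ravel()])*d.reshape(-1,1)-c["t"])@c["R"]
    return P.reshape(h,w,3)
def rect(P):
    (x,y),(a,b),t=cv2.minAreaRect(np.asarray(P[:,:2]*1000,np.float32))
    return np.round([x,y,a,b,t],1)
E
python3 - <<'E'
from station import *
from h import *
for n,bm,bh in(("top",(345,200,392,252),(192,193,255,278)),("scene",(180,185,222,226),(312,170,370,242))):
    c=calibration(n); d=np.load(f"pics/{n}0.npy"); im=cv2.imread(f"pics/{n}0.png"); P=cloud(c,d)
    print(n)
    def sub(b): 
        x0,y0,x1,y1=b; return P[y0:y1,x0:x1].reshape(-1,3), im[y0:y1,x0:x1].reshape(-1,3)
    q,col=sub(bm); print(np.percentile(q[:,2],[1,10,50,90,99]))
    ok=(col.min(1)>120)&(q[:,2]>.045)
    print("module",ok.sum(),rect(q[ok]),np.median(q[ok],0))
    g=im[bm[1]:bm[3],bm[0]:bm[2]]; m=(g.min(2)>130).astype(np.uint8)
    v,u=np.nonzero(m); print("mask z=.06",rect(plane(c,np.c_[u+bm[0],v+bm[1]],.06)))
    q,col=sub(bh)
    for lo,hi in((.005,.019),(.02,.032),(.045,.07)):
        k=(q[:,2]>lo)&(q[:,2]<hi); print("holder",lo,k.sum(),rect(q[k]),q[k].mean(0).round(4))
    b=bh; cv2.imwrite(f"pics/{n}h.png",cv2.resize(im[b[1]:b[3],b[0]:b[2]],None,fx=6,fy=6,interpolation=cv2.INTER_CUBIC))
E
```

```text
top
[-0.00520074 -0.00273483  0.00101784  0.06024477  0.06385918]
module 564 [ 487.1 -148.4   60.6  335.3   36.5] [ 0.56246743 -0.25058192  0.05980388]
mask z=.06 [ 562.5 -250.5   60.4   78.2   37.9]
holder 0.005 1545 [526.6 172.6 184.  226.2  90. ] [0.5274 0.1791 0.0115]
holder 0.02 832 [532.8 178.4 109.6 191.7  78.4] [0.5402 0.1773 0.0257]
holder 0.045 72 [468.4 193.5  46.   11.6  77.3] [0.4681 0.1929 0.0588]
scene
[-0.008686   -0.00465916  0.00288589  0.05922807  0.06427033]
module 455 [ 969.8 -104.3  944.5   92.6   20. ] [ 0.56609394 -0.25057127  0.05817768]
mask z=.06 [ 563.5 -250.5   62.7   83.2   38.4]
holder 0.005 1164 [524.5 182.9 186.7 264.9  89.8] [0.544  0.1789 0.0107]
holder 0.02 598 [537.  184.2 107.1 195.1  75.2] [0.5503 0.1784 0.025 ]
holder 0.045 77 [472.2 194.5  42.1  16.5  82.5] [0.4731 0.1944 0.0554]
```

Run:
```python
from station import *
from h import *
s=get_state(); c=calibration("wrist"); o=-c["R"].T@c["t"]; print(s['eef_pos'],s['ee_rot'],o,c["R"].round(3),c["intrinsics"])
y=s['ee_rot'][2]; d=o-s['eef_pos']; print("cam offset in yaw frame",np.array([[np.cos(y),np.sin(y)],[-np.sin(y),np.cos(y)]])@d[:2],d[2])
```

```text
[0.23751779 0.63136234 0.22572148] [ 3.14009942e+00 -1.21314312e-04 -3.59917902e-01] [0.30985657 0.60409101 0.38440535] [[-0.352 -0.936  0.002]
 [-0.896  0.338  0.287]
 [-0.269  0.099 -0.958]] [[362.79884      0.         280.01062694]
 [  0.         362.79884    206.96437474]
 [  0.           0.           1.        ]]
cam offset in yaw frame [ 7.73086160e-02 -4.64034711e-05] 0.15868387368931572
```

Emit:
servo_tool(
  moves=[
    {"dx": 0.015,"dy": -0.055,"dz": 0.02},
    {"dx": 0.015,"dy": -0.055,"dz": 0.02},
    {"dx": 0.02,"dy": -0.055,"dz": 0.02},
    {"dx": 0.02,"dy": -0.055,"dz": 0.01},
    {"dx": 0.02,"dy": -0.055,"dz": 0.01},
    {"dx": 0.02,"dy": -0.055},
    {"dx": 0.02,"dy": -0.055},
    {"dx": 0.02,"dy": -0.055},
    {"dx": 0.01,"dy": -0.01},
    {},
  ],
)

```text
$.moves[0]: bad value
```

Emit:
servo_tool(
  moves=[
    {"dx": 0.015,"dy": -0.055,"dz": 0.02,"roll": 2,"jaw": 1},
    {"dx": 0.015,"dy": -0.055,"dz": 0.02,"roll": 2,"jaw": 1},
    {"dx": 0.02,"dy": -0.055,"dz": 0.02,"roll": 2,"jaw": 1},
    {"dx": 0.02,"dy": -0.055,"dz": 0.01,"roll": 2,"jaw": 1},
    {"dx": 0.02,"dy": -0.055,"dz": 0.01,"roll": 0,"jaw": 1},
    {"dx": 0.025,"dy": -0.055,"dz": 0,"roll": 0,"jaw": 1},
    {"dx": 0.025,"dy": -0.055,"dz": 0,"roll": 0,"jaw": 1},
    {"dx": 0.025,"dy": -0.055,"dz": 0,"roll": 0,"jaw": 1},
    {"dx": 0.02,"dy": -0.01,"dz": 0,"roll": 0,"jaw": 1},
    {"dx": 0,"dy": 0,"dz": 0,"roll": 0,"jaw": 1},
  ],
)

```text
t: 1.35
eef_pos: [0.4233, 0.1805, 0.3062]
ee_rot: [3.141, 0.0, -0.223]
force: [0.0, 0.1, -0.2]
width: 0.0876
gripper_force: 0.0
```

Run:
```python
from station import *
from h import *
c=calibration("wrist"); im,d=grab_frame("wrist"); s=get_state()
print(s['t'],s['eef_pos'],s['ee_rot'],s['qd'].round(3) if hasattr(s['qd'],'round') else s['qd'])
cv2.imwrite("pics/w1.png",im[...,::-1]); np.savez("pics/w1.npz",d=d,**c)
P=cloud(c,d); print(np.percentile(P[...,2],[1,5,50,95,99]))
```

```text
1.4 [0.42275548 0.18106303 0.30615636] [ 3.14095458e+00  6.46331339e-04 -2.22215833e-01] [ 0.031 -0.007 -0.005 -0.003 -0.003 -0.008]
[-0.00130416 -0.00065421  0.00148835  0.41412818  0.41736541]
```

View pics/w1.png

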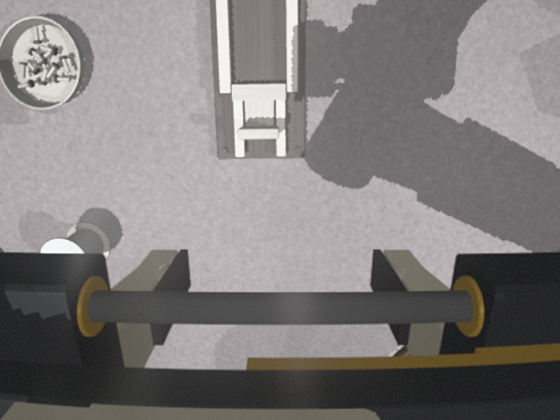

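The wrist view shows the holder's tab and jaw at about px (258,130), with the walls running off the top edge. I'll shift forward to see the whole holder.

Emit:
servo_tool(
  moves=[
    {"dx": 0.04,"dy": -0.01,"dz": 0.01,"roll": 0,"jaw": 1},
    {"dx": 0.04,"dy": -0.01,"dz": 0.01,"roll": 0,"jaw": 1},
    {"dx": 0,"dy": 0,"dz": 0,"roll": 0,"jaw": 1},
    {"dx": 0,"dy": 0,"dz": 0,"roll": 0,"jaw": 1},
    {"dx": 0,"dy": 0,"dz": 0,"roll": 0,"jaw": 1},
    {"dx": 0,"dy": 0,"dz": 0,"roll": 0,"jaw": 1},
    {"dx": 0,"dy": 0,"dz": 0,"roll": 0,"jaw": 1},
    {"dx": 0,"dy": 0,"dz": 0,"roll": 0,"jaw": 1},
    {"dx": 0,"dy": 0,"dz": 0,"roll": 0,"jaw": 1},
    {"dx": 0,"dy": 0,"dz": 0,"roll": 0,"jaw": 1},
  ],
)

```text
t: 2.65
eef_pos: [0.5027, 0.1617, 0.3265]
ee_rot: [3.142, 0.0, -0.22]
force: [-0.4, -0.6, 0.4]
width: 0.0874
gripper_force: 0.0
```

```bash
cat > hold.py <<'E'
from h import *
def holder(c,d,im):
    P=cloud(c,d); ok=np.zeros(d.shape,bool); ok[:255,:]=True
    ok&=(np.hypot(P[...,0]-.53,P[...,1]-.178)<.125)
    m=(P[...,2]>.02)&(P[...,2]<.031)&ok&(im.min(2)>140)
    m=m.astype(np.uint8); n,l,st,_=cv2.connectedComponentsWithStats(m)
    k=1+np.argmax(st[1:,4]); v,u=np.nonzero(l==k); W=plane(c,np.c_[u,v],.026)
    t=(P[...,2]>.05)&(P[...,2]<.07)&ok
    return W,P[t],P,m
E
python3 - <<'E'
from station import *
from hold import *
c=calibration("wrist"); im,d=grab_frame("wrist"); s=get_state()
print(s['t'],s['eef_pos'],s['ee_rot'])
cv2.imwrite("pics/w2.png",im[...,::-1]); np.savez("pics/w2.npz",d=d,**c)
W,T,P,m=holder(c,d,im); print(len(W),rect(W),len(T),rect(T))
m2=im.copy()[...,::-1]; m2[...,2][m>0]=255; m2[...,0][m>0]=0; cv2.imwrite("pics/w2m.png",np.hstack([m2[:260]]))
E
```

```text
2.7 [0.50267229 0.16171843 0.32651615] [ 3.14153861e+00  1.02616990e-04 -2.20296699e-01]
2619 [569.3 172.9 108.5 116.9  78.3] 406 [469.2 194.4  45.2  11.3  77.9]
```

View pics/w2m.png

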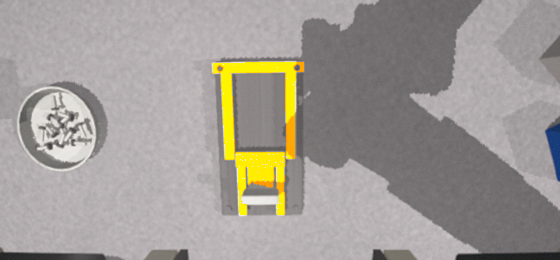

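The mask fits the walls and stop: 108.5 x 116.9 mm, which is the size expected. The walls and stop centre is at (0.5693,0.1729), yaw -11.7°, and jaw travel is about 15 mm. Next is the open end: I'll enlarge the module in the scene picture while moving towards it.

Emit:
servo_tool(
  moves=[
    {"dx": 0.01,"dy": -0.05,"dz": 0,"roll": -5,"jaw": 1},
    {"dx": 0.01,"dy": -0.05,"dz": 0,"roll": -5,"jaw": 1},
    {"dx": 0,"dy": -0.05,"dz": 0,"roll": -5,"jaw": 1},
    {"dx": 0,"dy": -0.05,"dz": 0,"roll": -5,"jaw": 1},
    {"dx": 0,"dy": -0.05,"dz": 0,"roll": -5,"jaw": 1},
    {"dx": 0,"dy": -0.05,"dz": 0,"roll": -5,"jaw": 1},
    {"dx": 0,"dy": -0.05,"dz": -0.02,"roll": -5,"jaw": 1},
    {"dx": 0,"dy": -0.015,"dz": -0.02,"roll": -4,"jaw": 1},
    {"dx": 0,"dy": 0,"dz": 0,"roll": 0,"jaw": 1},
    {"dx": 0,"dy": 0,"dz": 0,"roll": 0,"jaw": 1},
  ],
)

```text
t: 3.95
eef_pos: [0.523, -0.2031, 0.2872]
ee_rot: [-3.141, -0.001, -0.9]
force: [-0.0, -1.3, -0.4]
width: 0.0881
gripper_force: 0.0
```

Run:
```python
from station import *
from h import *
c=calibration("wrist"); im,d=grab_frame("wrist"); s=get_state()
print(s['t'],s['eef_pos'],s['ee_rot'],s['q'])
np.savez("pics/w3.npz",d=d,**c); P=cloud(c,d)
m=(P[...,2]>.05)&(P[...,2]<.07)&(np.hypot(P[...,0]-.5625,P[...,1]+.2505)<.07)&(im.min(2)>110)
v,u=np.nonzero(m); print(m.sum(),rect(plane(c,np.c_[u,v],.06)),u.mean(),v.mean())
a=cv2.imread("pics/scene0.png")[180:232,172:232]; a=cv2.resize(a,(460,400),interpolation=cv2.INTER_CUBIC)
b=im[:400,120:460,::-1]
cv2.imwrite("pics/w3.png",np.hstack([b,a]))
```

```text
4.0 [ 0.52321012 -0.20278089  0.28755243] [-3.14070776e+00 -1.08085069e-03 -8.99124128e-01] [-2.07129360e-02  1.35993546e-01 -1.46667592e-01  2.78210359e-04
 -1.28676409e+00  6.92307833e-01]
4475 [ 562.1 -249.8   59.4   79.6   38.4] 278.1287150837989 114.41206703910615
```

View pics/w3.png

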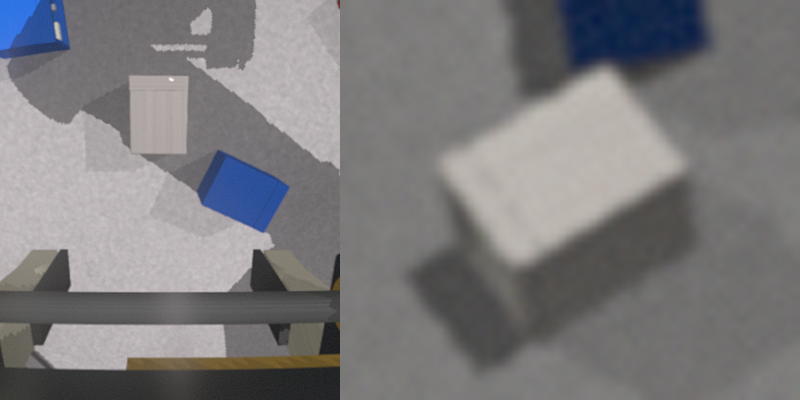

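The module sits at px (158,114) in the left crop, measuring 59.4 x 79.6 mm, at (0.562,-0.250) with its axis at -51.6° or 128.4°. The ends can't be told apart from above, so I'll look obliquely at the far end.

Emit:
servo_tool(
  moves=[
    {"dx": 0.02,"dy": -0.02,"dz": -0.03,"roll": 0,"jaw": 1},
    {"dx": 0.02,"dy": -0.02,"dz": -0.03,"roll": 0,"jaw": 1},
    {"dx": 0.02,"dy": -0.03,"dz": -0.03,"roll": 0,"jaw": 1},
    {"dx": 0.016,"dy": -0.024,"dz": -0.03,"roll": 0,"jaw": 1},
    {"dx": 0,"dy": 0,"dz": -0.017,"roll": 0,"jaw": 1},
    {"dx": 0,"dy": 0,"dz": 0,"roll": 0,"jaw": 1},
    {"dx": 0,"dy": 0,"dz": 0,"roll": 0,"jaw": 1},
    {"dx": 0,"dy": 0,"dz": 0,"roll": 0,"jaw": 1},
    {"dx": 0,"dy": 0,"dz": 0,"roll": 0,"jaw": 1},
    {"dx": 0,"dy": 0,"dz": 0,"roll": 0,"jaw": 1},
  ],
)

```text
t: 5.25
eef_pos: [0.5988, -0.2971, 0.1501]
ee_rot: [-3.141, -0.001, -0.901]
force: [0.3, -0.5, -1.0]
width: 0.0877
gripper_force: 0.0
```

Run:
```python
from station import *
from h import *
c=calibration("wrist"); im,d=grab_frame("wrist"); s=get_state()
print(s['t'],s['eef_pos'],s['ee_rot'])
np.savez("pics/w4.npz",d=d,**c)
g=(im[...,1].astype(int)-np.maximum(im[...,0],im[...,2]))>12
P=cloud(c,d); v,u=np.nonzero(g); print(g.sum(),u.mean() if len(u) else 0,v.mean() if len(v) else 0, np.median(P[g],0) if len(u) else 0)
cv2.imwrite("pics/w4.png",im[...,::-1])
```

```text
5.3 [ 0.59870757 -0.29717964  0.14992575] [-3.14126695e+00 -3.50629421e-04 -9.00750310e-01]
166 223.99397590361446 203.31927710843374 [ 0.5970834  -0.26016312  0.01480931]
```

View pics/w4.png

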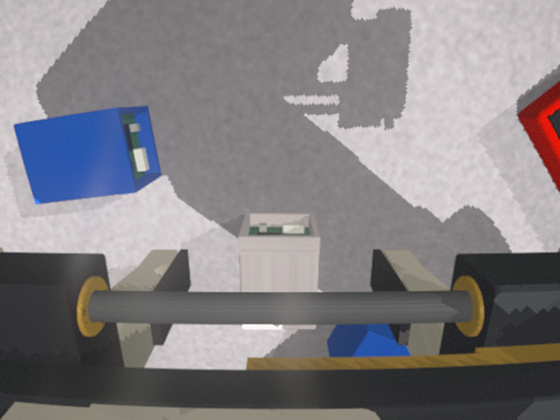

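The view shows the green board in the open end at about px (280,228), so the open end faces the -51.6° direction. I'll grip across the 60 mm width near the open end (+25 mm) and lift with a light grip so the closed end swings down.

Emit:
servo_tool(
  newtons=8,
  moves=[
    {"dx": -0.021,"dy": 0.028,"dz": -0.01,"roll": 0,"jaw": 1},
    {"dx": 0,"dy": 0,"dz": -0.03,"roll": 0,"jaw": 1},
    {"dx": 0,"dy": 0,"dz": -0.04,"roll": 0,"jaw": 1},
    {"dx": 0,"dy": 0,"dz": -0.04,"roll": 0,"jaw": 1},
    {"dx": 0,"dy": 0,"dz": -0.018,"roll": 0,"jaw": 1},
    {"dx": 0,"dy": 0,"dz": 0,"roll": 0,"jaw": 1},
    {"dx": 0,"dy": 0,"dz": 0,"roll": 0,"jaw": 0.6},
    {"dx": 0,"dy": 0,"dz": 0,"roll": 0,"jaw": 0.6},
    {"dx": 0,"dy": 0,"dz": 0,"roll": 0,"jaw": 0.6},
    {"dx": 0,"dy": 0,"dz": 0,"roll": 0,"jaw": 0.6},
  ],
)

```text
t: 6.55
eef_pos: [0.5782, -0.2694, 0.0125]
ee_rot: [-3.141, -0.001, -0.901]
force: [-1.5, 1.7, 5.4]
width: 0.0601
gripper_force: 8.0
```

Emit:
servo_tool(
  newtons=8,
  moves=[
    {"dx": 0,"dy": 0,"dz": 0.003,"roll": 0,"jaw": 0.6},
    {"dx": 0,"dy": 0,"dz": 0.004,"roll": 0,"jaw": 0.6},
    {"dx": 0,"dy": 0,"dz": 0.005,"roll": 0,"jaw": 0.6},
    {"dx": 0,"dy": 0,"dz": 0.005,"roll": 0,"jaw": 0.6},
    {"dx": 0,"dy": 0,"dz": 0.005,"roll": 0,"jaw": 0.6},
    {"dx": 0,"dy": 0,"dz": 0.005,"roll": 0,"jaw": 0.6},
    {"dx": 0,"dy": 0,"dz": 0.005,"roll": 0,"jaw": 0.6},
    {"dx": 0,"dy": 0,"dz": 0.004,"roll": 0,"jaw": 0.6},
    {"dx": 0,"dy": 0,"dz": 0,"roll": 0,"jaw": 0.6},
    {"dx": 0,"dy": 0,"dz": 0,"roll": 0,"jaw": 0.6},
  ],
)

```text
t: 7.8
eef_pos: [0.5775, -0.2692, 0.0474]
ee_rot: [3.141, 0.0, -0.901]
force: [0.2, 0.5, -2.8]
width: 0.0599
gripper_force: 8.0
```

```bash
cat > mod.py <<'E'
from station import *
from h import *
def look(name,save=True):
    c=calibration("wrist"); im,d=grab_frame("wrist"); s=get_state()
    cv2.imwrite(f"pics/{name}.png",im[...,::-1]); P=cloud(c,d)
    y=s['ee_rot'][2]; R=np.array([[np.cos(y),np.sin(y)],[-np.sin(y),np.cos(y)]])
    Q=P.copy(); Q[...,:2]=(P[...,:2]-s['eef_pos'][:2])@R.T; Q[...,2]-=s['eef_pos'][2]
    # points between the fingers, |tool-left|<25 mm, within 90 mm ahead: profile along tool x
    m=(abs(Q[...,1])<.024)&(abs(Q[...,0])<.1)&(Q[...,2]<.075)&(P[...,2]>.006)&(d>.05)
    q=Q[m]; print(s['t'],np.round(s['eef_pos'],4),"yaw",round(np.degrees(y),2),"F",np.round(s['force'],1),s['width'],s['gripper_force'])
    b=np.round(q[:,0]*1000/6).astype(int)
    for k in np.unique(b):
        z=q[b==k,2]*1000
        if len(z)>15: print(k*6,len(z),np.percentile(z,[5,50,95]).round(1)+round(s['eef_pos'][2]*1000,1))
    return c,im,d,s,P,Q
E
python3 -c "
from mod import *
look('w5')"
```

```text
7.85 [ 0.5775 -0.2692  0.0473] yaw -51.62 F [ 0.4 -0.1 -2.6] 0.059824083608196306 7.988068177801324
-12 1363 [94.5 95.4 96.2]
-6 1798 [94.6 95.4 96.3]
0 1455 [52.5 95.3 96.2]
6 3339 [38.9 55.4 72.6]
12 2105 [38.4 40.3 95.4]
18 929 [36.5 92.8 95.9]
```

The module is still horizontal: its top is flat at 95 mm, so 8 N holds it rigidly. I'll lower it to the bench, lighten the grip and raise again so the edge stays supported.

Emit:
servo_tool(
  newtons=8,
  moves=[
    {"dx": 0,"dy": 0,"dz": -0.01,"roll": 0,"jaw": 0.6},
    {"dx": 0,"dy": 0,"dz": -0.01,"roll": 0,"jaw": 0.6},
    {"dx": 0,"dy": 0,"dz": -0.008,"roll": 0,"jaw": 0.6},
    {"dx": 0,"dy": 0,"dz": -0.004,"roll": 0,"jaw": 0.6},
    {"dx": 0,"dy": 0,"dz": -0.002,"roll": 0,"jaw": 0.6},
    {"dx": 0,"dy": 0,"dz": 0,"roll": 0,"jaw": 0.6},
    {"dx": 0,"dy": 0,"dz": 0,"roll": 0,"jaw": 0.6},
    {"dx": 0,"dy": 0,"dz": 0,"roll": 0,"jaw": 0.6},
    {"dx": 0,"dy": 0,"dz": 0,"roll": 0,"jaw": 0.6},
    {"dx": 0,"dy": 0,"dz": 0,"roll": 0,"jaw": 0.6},
  ],
)

```text
t: 9.1
eef_pos: [0.5777, -0.2693, 0.0137]
ee_rot: [-3.141, -0.0, -0.901]
force: [-0.0, 1.0, -1.5]
width: 0.0601
gripper_force: 8.0
```

Emit:
servo_tool(
  newtons=4,
  moves=[
    {"dx": 0,"dy": 0,"dz": 0,"roll": 0,"jaw": 0.6},
    {"dx": 0,"dy": 0,"dz": 0,"roll": 0,"jaw": 0.6},
    {"dx": 0,"dy": 0,"dz": 0.003,"roll": 0,"jaw": 0.6},
    {"dx": 0,"dy": 0,"dz": 0.003,"roll": 0,"jaw": 0.6},
    {"dx": 0,"dy": 0,"dz": 0.003,"roll": 0,"jaw": 0.6},
    {"dx": 0,"dy": 0,"dz": 0.003,"roll": 0,"jaw": 0.6},
    {"dx": 0,"dy": 0,"dz": 0.003,"roll": 0,"jaw": 0.6},
    {"dx": 0,"dy": 0,"dz": 0.003,"roll": 0,"jaw": 0.6},
    {"dx": 0,"dy": 0,"dz": 0.003,"roll": 0,"jaw": 0.6},
    {"dx": 0,"dy": 0,"dz": 0,"roll": 0,"jaw": 0.6},
  ],
)

```text
t: 10.35
eef_pos: [0.5778, -0.2693, 0.0349]
ee_rot: [-3.141, -0.0, -0.901]
force: [-0.5, -0.3, -2.8]
width: 0.0598
gripper_force: 4.0
```

```bash
python3 -c "
from mod import *
look('w6')"
```

```text
10.4 [ 0.5777 -0.2693  0.0347] yaw -51.62 F [-0.7 -0.2 -2.6] 0.059766492011643184 3.9997734781354666
-12 1397 [81.7 82.5 83.3]
-6 1787 [81.8 82.7 83.6]
0 1210 [55.9 82.7 83.6]
6 3582 [26.5 43.1 60.6]
12 2390 [26.2 37.5 83. ]
18 710 [23.9 27.3 83.5]
```

Still level at 4 N, so pad friction is strong. I'll set it down and regrip nearer the rim (+33 mm), at the minimum force, for more leverage.

Emit:
servo_tool(
  newtons=4,
  moves=[
    {"dx": 0,"dy": 0,"dz": -0.007,"roll": 0,"jaw": 0.6},
    {"dx": 0,"dy": 0,"dz": -0.007,"roll": 0,"jaw": 0.6},
    {"dx": 0,"dy": 0,"dz": -0.005,"roll": 0,"jaw": 0.6},
    {"dx": 0,"dy": 0,"dz": -0.003,"roll": 0,"jaw": 0.6},
    {"dx": 0,"dy": 0,"dz": -0.002,"roll": 0,"jaw": 0.6},
    {"dx": 0,"dy": 0,"dz": 0,"roll": 0,"jaw": 0.6},
    {"dx": 0,"dy": 0,"dz": 0,"roll": 0,"jaw": 0.78},
    {"dx": 0,"dy": 0,"dz": 0,"roll": 0,"jaw": 0.78},
    {"dx": 0.005,"dy": -0.006,"dz": 0,"roll": 0,"jaw": 0.78},
    {"dx": 0,"dy": 0,"dz": 0,"roll": 0,"jaw": 0.78},
  ],
)

```text
t: 11.65
eef_pos: [0.5832, -0.2757, 0.0105]
ee_rot: [-3.141, -0.0, -0.901]
force: [0.2, 1.2, -0.6]
width: 0.0684
gripper_force: 0.0
```

Emit:
servo_tool(
  newtons=3,
  moves=[
    {"dx": 0,"dy": 0,"dz": 0,"roll": 0,"jaw": 0.6},
    {"dx": 0,"dy": 0,"dz": 0,"roll": 0,"jaw": 0.6},
    {"dx": 0,"dy": 0,"dz": 0,"roll": 0,"jaw": 0.6},
    {"dx": 0,"dy": 0,"dz": 0.002,"roll": 0,"jaw": 0.6},
    {"dx": 0,"dy": 0,"dz": 0.003,"roll": 0,"jaw": 0.6},
    {"dx": 0,"dy": 0,"dz": 0.003,"roll": 0,"jaw": 0.6},
    {"dx": 0,"dy": 0,"dz": 0.003,"roll": 0,"jaw": 0.6},
    {"dx": 0,"dy": 0,"dz": 0.003,"roll": 0,"jaw": 0.6},
    {"dx": 0,"dy": 0,"dz": 0.003,"roll": 0,"jaw": 0.6},
    {"dx": 0,"dy": 0,"dz": 0.003,"roll": 0,"jaw": 0.6},
  ],
)

```text
t: 12.9
eef_pos: [0.5827, -0.2752, 0.0308]
ee_rot: [-3.142, -0.0, -0.901]
force: [0.4, 1.3, -1.2]
width: 0.06
gripper_force: 3.0
```

```bash
python3 -c "
from mod import *
look('w7')"
```

```text
12.95 [ 0.5829 -0.2753  0.0312] yaw -51.61 F [-0.8  1.4 -2.4] 0.06009345900224886 3.0001368513330817
-18 433 [74.5 75.3 76. ]
-12 1279 [75.3 76.5 77.7]
-6 1698 [45.8 78.1 79.3]
0 3929 [27.8 43.  80. ]
6 1777 [22.4 24.5 40. ]
12 1018 [23.9 25.1 26.3]
18 482 [22.1 24.1 26.4]
```

It's pivoting now: the top slopes about 14°, with the closed end's edge on the bench. I'll keep raising.

Emit:
servo_tool(
  newtons=3,
  moves=[
    {"dx": 0,"dy": 0,"dz": 0.003,"roll": 0,"jaw": 0.6},
    {"dx": 0,"dy": 0,"dz": 0.003,"roll": 0,"jaw": 0.6},
    {"dx": 0,"dy": 0,"dz": 0.003,"roll": 0,"jaw": 0.6},
    {"dx": 0,"dy": 0,"dz": 0.003,"roll": 0,"jaw": 0.6},
    {"dx": 0,"dy": 0,"dz": 0.003,"roll": 0,"jaw": 0.6},
    {"dx": 0,"dy": 0,"dz": 0.003,"roll": 0,"jaw": 0.6},
    {"dx": 0,"dy": 0,"dz": 0,"roll": 0,"jaw": 0.6},
    {"dx": 0,"dy": 0,"dz": 0,"roll": 0,"jaw": 0.6},
    {"dx": 0,"dy": 0,"dz": 0,"roll": 0,"jaw": 0.6},
    {"dx": 0,"dy": 0,"dz": 0,"roll": 0,"jaw": 0.6},
  ],
)

```text
t: 14.2
eef_pos: [0.583, -0.2754, 0.0489]
ee_rot: [-3.141, -0.001, -0.901]
force: [-0.9, -0.2, 1.5]
width: 0.0598
gripper_force: 3.0
```

```bash
python3 -c "
from mod import *
look('w8')"
```

```text
14.25 [ 0.583  -0.2754  0.0489] yaw -51.61 F [ 0.3 -2.   2. ] 0.06005252572592998 2.9999959096312523
-24 403 [83.9 85.3 86.3]
-18 667 [86.4 88.4 90.1]
-12 1602 [78.6 81.8 94. ]
-6 1527 [64.8 92.8 94.8]
0 2404 [55.9 61.8 67.8]
6 1513 [47.3 53.2 57.3]
12 1912 [41.2 44.8 57.9]
18 900 [42.9 44.9 46.8]
24 986 [44.4 46.7 48.2]
```

Emit:
servo_tool(
  newtons=3,
  moves=[
    {"dx": 0,"dy": 0,"dz": 0.002,"roll": 0,"jaw": 0.6},
    {"dx": 0,"dy": 0,"dz": 0.002,"roll": 0,"jaw": 0.6},
    {"dx": 0,"dy": 0,"dz": 0.002,"roll": 0,"jaw": 0.6},
    {"dx": 0,"dy": 0,"dz": 0.002,"roll": 0,"jaw": 0.6},
    {"dx": 0,"dy": 0,"dz": 0.001,"roll": 0,"jaw": 0.6},
    {"dx": -0.002,"dy": 0.003,"dz": 0.001,"roll": 0,"jaw": 0.6},
    {"dx": -0.002,"dy": 0.003,"dz": 0,"roll": 0,"jaw": 0.6},
    {"dx": -0.003,"dy": 0.003,"dz": 0,"roll": 0,"jaw": 0.6},
    {"dx": 0,"dy": 0,"dz": 0,"roll": 0,"jaw": 0.6},
    {"dx": 0,"dy": 0,"dz": 0,"roll": 0,"jaw": 0.6},
  ],
)

```text
t: 15.5
eef_pos: [0.576, -0.2663, 0.0589]
ee_rot: [-3.141, -0.001, -0.901]
force: [-1.3, -1.8, 5.3]
width: 0.0601
gripper_force: 3.0
```

```bash
python3 -c "
from mod import *
c,im,d,s,P,Q=look('w9')
v,u=np.mgrid[:420:1,:560:1]
cv2.imwrite('pics/w9c.png',im[60:330,160:400,::-1])"
```

```text
15.55 [ 0.5759 -0.2663  0.0588] yaw -51.61 F [-1.3 -0.9  3.5] 0.05989244464510503 3.0005835369229317
-24 144 [86.6 87.6 88.3]
-18 2915 [ 84.1  87.2 100. ]
-12 286 [86.  98.3 99.5]
-6 120 [73.8 75.1 76.2]
0 1774 [70.8 74.2 78. ]
6 1824 [66.4 68.9 74. ]
12 1347 [62.2 65.7 72.5]
18 1956 [57.7 60.5 70.2]
24 679 [58.2 61.8 65.4]
30 1073 [64.9 66.4 67.9]
```

View pics/w9c.png

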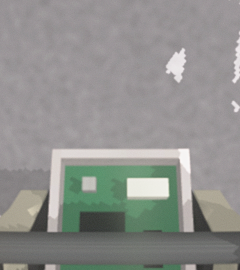

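The board faces up at roughly 52° tilt, and the edge is on the bench at tool x -17 mm. Blue block 2 is close behind, so I'll firm the grip, shift 40 mm away from it and then continue the arc.

Emit:
servo_tool(
  newtons=10,
  moves=[
    {"dx": 0,"dy": 0,"dz": 0,"roll": 0,"jaw": 0.6},
    {"dx": 0,"dy": 0,"dz": 0,"roll": 0,"jaw": 0.6},
    {"dx": 0,"dy": 0,"dz": 0.004,"roll": 0,"jaw": 0.6},
    {"dx": 0,"dy": 0,"dz": 0.004,"roll": 0,"jaw": 0.6},
    {"dx": 0.007,"dy": -0.008,"dz": 0,"roll": 0,"jaw": 0.6},
    {"dx": 0.01,"dy": -0.013,"dz": 0,"roll": 0,"jaw": 0.6},
    {"dx": 0.008,"dy": -0.01,"dz": 0,"roll": 0,"jaw": 0.6},
    {"dx": 0,"dy": 0,"dz": -0.003,"roll": 0,"jaw": 0.6},
    {"dx": 0,"dy": 0,"dz": -0.003,"roll": 0,"jaw": 0.6},
    {"dx": 0,"dy": 0,"dz": -0.002,"roll": 0,"jaw": 0.6},
  ],
)

```text
t: 16.8
eef_pos: [0.6004, -0.2973, 0.0587]
ee_rot: [3.141, -0.0, -0.9]
force: [-2.5, -1.2, 6.2]
width: 0.0599
gripper_force: 10.0
```

Emit:
servo_tool(
  newtons=4,
  moves=[
    {"dx": 0,"dy": 0,"dz": -0.001,"roll": 0,"jaw": 0.6},
    {"dx": -0.003,"dy": 0.004,"dz": 0,"roll": 0,"jaw": 0.6},
    {"dx": -0.003,"dy": 0.004,"dz": 0,"roll": 0,"jaw": 0.6},
    {"dx": -0.003,"dy": 0.004,"dz": 0,"roll": 0,"jaw": 0.6},
    {"dx": -0.003,"dy": 0.004,"dz": 0,"roll": 0,"jaw": 0.6},
    {"dx": -0.003,"dy": 0.004,"dz": -0.001,"roll": 0,"jaw": 0.6},
    {"dx": -0.003,"dy": 0.004,"dz": -0.001,"roll": 0,"jaw": 0.6},
    {"dx": -0.003,"dy": 0.004,"dz": -0.001,"roll": 0,"jaw": 0.6},
    {"dx": -0.003,"dy": 0.004,"dz": -0.001,"roll": 0,"jaw": 0.6},
    {"dx": 0,"dy": 0,"dz": 0,"roll": 0,"jaw": 0.6},
  ],
)

```text
t: 18.05
eef_pos: [0.5765, -0.2646, 0.0532]
ee_rot: [-3.142, 0.001, -0.901]
force: [-0.2, 0.3, -0.7]
width: 0.06
gripper_force: 4.0
```

```bash
python3 -c "
from mod import *
c,im,d,s,P,Q=look('w10')"
```

```text
18.1 [ 0.5766 -0.2648  0.0532] yaw -51.6 F [-0.1 -0.1 -2.3] 0.060248001613157645 4.0000201016664505
-24 3116 [73.  78.  86.1]
-18 463 [72.4 73.5 76.4]
-6 30 [70.5 70.9 71.4]
0 1278 [70.4 71.7 74.8]
6 1458 [69.7 70.8 74. ]
12 1266 [69.2 70.7 77.6]
18 1927 [68.5 70.1 77. ]
24 1337 [ 8.9 31.6 69.8]
30 3508 [41.7 73.1 81.1]
```

Nearly upright: the rim is 81 mm at the front and 86 mm at the back, about 5° off. I'll press down gently to square it, then regrip lower.

Emit:
servo_tool(
  newtons=4,
  moves=[
    {"dx": -0.002,"dy": 0.0025,"dz": -0.001,"roll": 0,"jaw": 0.6},
    {"dx": -0.002,"dy": 0.0025,"dz": -0.001,"roll": 0,"jaw": 0.6},
    {"dx": 0,"dy": 0,"dz": -0.001,"roll": 0,"jaw": 0.6},
    {"dx": 0,"dy": 0,"dz": -0.001,"roll": 0,"jaw": 0.6},
    {"dx": 0,"dy": 0,"dz": 0,"roll": 0,"jaw": 0.6},
    {"dx": 0,"dy": 0,"dz": 0,"roll": 0,"jaw": 0.6},
    {"dx": 0,"dy": 0,"dz": 0,"roll": 0,"jaw": 0.6},
    {"dx": 0,"dy": 0,"dz": 0,"roll": 0,"jaw": 0.6},
    {"dx": 0,"dy": 0,"dz": 0,"roll": 0,"jaw": 0.6},
    {"dx": 0,"dy": 0,"dz": 0,"roll": 0,"jaw": 0.6},
  ],
)

```text
t: 19.35
eef_pos: [0.5727, -0.2602, 0.05]
ee_rot: [-3.141, -0.0, -0.901]
force: [-1.9, 2.3, 4.8]
width: 0.0598
gripper_force: 4.0
```

```bash
python3 -c "
from mod import *
c,im,d,s,P,Q=look('w11')"
```

```text
19.4 [ 0.5727 -0.2602  0.05  ] yaw -51.61 F [-2.1  2.6  4.5] 0.060161157341994606 3.9999010786414146
-30 370 [69.1 73.4 81.4]
-24 2746 [68.9 72.7 81.6]
-18 440 [68.8 69.8 72.9]
0 1126 [68.2 69.3 72.5]
6 1298 [68.  69.  71.7]
12 1338 [67.9 69.7 76.4]
18 1950 [67.8 69.1 76. ]
24 390 [69.7 80.3 81.2]
30 5343 [13.9 60.6 80.8]
```

Upright, with the rim at 80.8 to 81.5 mm all round. I'll release, drop 10 mm, grip firmly and lift.

Emit:
servo_tool(
  newtons=20,
  moves=[
    {"dx": 0,"dy": 0,"dz": 0.001,"roll": 0,"jaw": 0.74},
    {"dx": 0,"dy": 0,"dz": 0,"roll": 0,"jaw": 0.74},
    {"dx": 0,"dy": 0,"dz": -0.005,"roll": 0,"jaw": 0.74},
    {"dx": 0,"dy": 0,"dz": -0.005,"roll": 0,"jaw": 0.74},
    {"dx": 0,"dy": 0,"dz": 0,"roll": 0,"jaw": 0.6},
    {"dx": 0,"dy": 0,"dz": 0,"roll": 0,"jaw": 0.6},
    {"dx": 0,"dy": 0,"dz": 0,"roll": 0,"jaw": 0.6},
    {"dx": 0,"dy": 0,"dz": 0,"roll": 0,"jaw": 0.6},
    {"dx": 0,"dy": 0,"dz": 0.02,"roll": 0,"jaw": 0.6},
    {"dx": 0,"dy": 0,"dz": 0.04,"roll": 0,"jaw": 0.6},
  ],
)

```text
t: 20.65
eef_pos: [0.5712, -0.2599, 0.0994]
ee_rot: [3.139, 0.003, -0.901]
force: [0.7, -1.1, -2.3]
width: 0.06
gripper_force: 20.0
```

Run:
```python
from mod import *
c,im,d,s,P,Q=look('w12')
# rim: points within 3 mm of top in tool frame
m=(abs(Q[...,0])<.05)&(abs(Q[...,1])<.04)&(d>.05)&(im.min(2)>100)&(Q[...,2]>.03)&(Q[...,2]<.055)
q=Q[m]; print(m.sum(),rect(q),np.median(q[:,2]), np.percentile(q[:,0],[1,50,99]),np.percentile(q[:,1],[1,99]))
```

```text
20.7 [ 0.5749 -0.2612  0.1066] yaw -51.55 F [ 2.3 -0.8  4.1] 0.06027865027312362 19.99213334172964
-30 1184 [127.5 128.5 130.3]
-24 1094 [127.5 128.6 132.1]
-18 1384 [127.8 130.9 132.5]
-12 238 [130.7 131.6 139.7]
0 621 [127.4 128.3 129.3]
6 1359 [127.5 128.7 135.9]
12 2305 [127.6 130.  135.9]
18 337 [127.6 128.7 140.8]
24 7610 [ 71.8 122.2 140.8]
30 1807 [178.1 180.3 181.5]
5387 [ 0.5 -0.  51.1 79.9  0.2] 0.033668002097311134 [-0.02196852  0.01685722  0.02553637] [-0.03726236  0.03706114]
```

Emit:
servo_tool(
  newtons=20,
  moves=[
    {"dx": 0,"dy": 0.03,"dz": 0.02,"roll": 3,"jaw": 0.6},
    {"dx": 0,"dy": 0.05,"dz": 0.02,"roll": 5,"jaw": 0.6},
    {"dx": 0,"dy": 0.055,"dz": 0.02,"roll": 5,"jaw": 0.6},
    {"dx": 0,"dy": 0.055,"dz": 0,"roll": 5,"jaw": 0.6},
    {"dx": 0,"dy": 0.055,"dz": 0,"roll": 5,"jaw": 0.6},
    {"dx": 0,"dy": 0.055,"dz": 0,"roll": 5,"jaw": 0.6},
    {"dx": 0,"dy": 0.055,"dz": 0,"roll": 5,"jaw": 0.6},
    {"dx": 0.005,"dy": 0.045,"dz": 0,"roll": 5,"jaw": 0.6},
    {"dx": 0.005,"dy": 0.03,"dz": 0,"roll": 2,"jaw": 0.6},
    {"dx": 0,"dy": 0,"dz": 0,"roll": 0,"jaw": 0.6},
  ],
)

```text
t: 21.95
eef_pos: [0.5828, 0.1719, 0.1603]
ee_rot: [-3.141, -0.0, -0.2]
force: [-0.8, -0.7, -2.1]
width: 0.06
gripper_force: 20.0
```

Emit:
servo_tool(
  newtons=20,
  moves=[
    {"dx": 0,"dy": 0,"dz": -0.01,"roll": 0,"jaw": 0.6},
    {"dx": 0,"dy": 0,"dz": -0.01,"roll": 0,"jaw": 0.6},
    {"dx": 0,"dy": 0,"dz": 0,"roll": 0,"jaw": 0.6},
    {"dx": 0,"dy": 0,"dz": 0,"roll": 0,"jaw": 0.6},
    {"dx": 0,"dy": 0,"dz": 0,"roll": 0,"jaw": 0.6},
    {"dx": 0,"dy": 0,"dz": 0,"roll": 0,"jaw": 0.6},
    {"dx": 0,"dy": 0,"dz": 0,"roll": 0,"jaw": 0.6},
    {"dx": 0,"dy": 0,"dz": 0,"roll": 0,"jaw": 0.6},
    {"dx": 0,"dy": 0,"dz": 0,"roll": 0,"jaw": 0.6},
    {"dx": 0,"dy": 0,"dz": 0,"roll": 0,"jaw": 0.6},
  ],
)

```text
t: 23.2
eef_pos: [0.5826, 0.1698, 0.1405]
ee_rot: [3.142, 0.0, -0.203]
force: [-0.5, 0.1, -1.5]
width: 0.0596
gripper_force: 20.0
```

Run:
```python
from mod import *
c,im,d,s,P,Q=look('w13')
f=(abs(Q[...,1])<.025)&(Q[...,2]>-.03)&(Q[...,2]<.03)&(Q[...,0]>.01)&(Q[...,0]<.045)&(d>.05)
q=Q[f]; print("front face",f.sum(),np.polyfit(q[:,2],q[:,0],1),np.percentile(q[:,0],[10,50,90]))
f=(abs(Q[...,1])<.024)&(Q[...,2]>.015)&(Q[...,2]<.045)&(abs(Q[...,0])<.025)&(d>.05)&(im[...,1]>im[...,0].astype(int)+10)
q=Q[f]; print("board",f.sum(),np.polyfit(q[:,0],q[:,2],1))
# stop and walls seen ahead
m=(P[...,2]>.02)&(P[...,2]<.031)&(np.hypot(P[...,0]-.6,P[...,1]-.17)<.09)
print("stop/walls",m.sum(),rect(P[m]))
a=np.radians(-11.7); e=np.array([np.cos(a),np.sin(a)]); n=np.array([-e[1],e[0]])
h=(P[m][:,:2]-[.5414,.1787]); hx=h@e*1000; hy=h@n*1000
print("hx",np.percentile(hx,[1,99]),"hy",np.percentile(hy,[1,99]))
```

```text
23.25 [0.5826 0.1698 0.1405] yaw -11.61 F [ 0.6 -0.8 -2.3] 0.059693770069752954 19.991573318839073
-30 585 [168.5 169.9 171.6]
-24 1186 [168.6 169.4 170.5]
-18 1141 [168.8 170.4 173. ]
-12 787 [169.  172.2 173.2]
0 52 [168.3 169.  169.3]
6 1369 [ 12.  169.4 175.9]
12 2069 [ 11.9 169.9 177. ]
18 1973 [ 11.9 169.6 176.3]
24 1439 [ 11.9 181.1 182.2]
30 6749 [104.6 155.9 181.2]
36 510 [25.4 26.6 27.7]
42 630 [12.9 26.3 27.5]
48 253 [ 9.8 12.1 13.5]
front face 6158 [-0.19071492  0.02684531] [0.01451279 0.02805225 0.02836667]
board 4231 [-0.00278988  0.02903558]
stop/walls 3538 [605.  165.6 110.4  44.4  78. ]
hx [50.06271866 87.16652261] hy [-53.37340749  53.25328046]
```

View pics/w13.png

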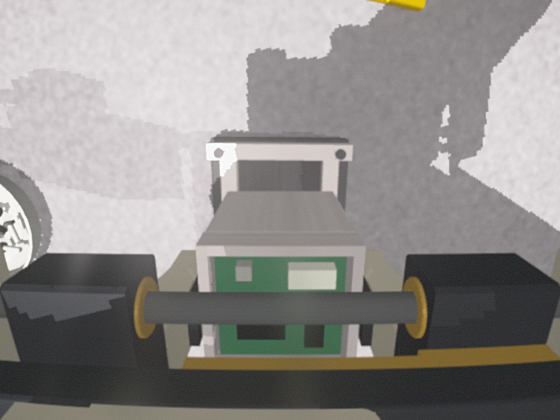

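The held module shows at px (280,270) with its board level, and the stop is ahead at row 150. The measured stop edge agrees with the holder model to under 0.5 mm. I'll shift 3 mm and lower gently.

Emit:
servo_tool(
  newtons=20,
  moves=[
    {"dx": 0.003,"dy": -0.0003,"dz": -0.01,"roll": 0,"jaw": 0.6},
    {"dx": 0,"dy": 0,"dz": -0.015,"roll": 0,"jaw": 0.6},
    {"dx": 0,"dy": 0,"dz": -0.015,"roll": 0,"jaw": 0.6},
    {"dx": 0,"dy": 0,"dz": -0.015,"roll": 0,"jaw": 0.6},
    {"dx": 0,"dy": 0,"dz": -0.012,"roll": 0,"jaw": 0.6},
    {"dx": 0,"dy": 0,"dz": -0.008,"roll": 0,"jaw": 0.6},
    {"dx": 0,"dy": 0,"dz": -0.006,"roll": 0,"jaw": 0.6},
    {"dx": 0,"dy": 0,"dz": -0.004,"roll": 0,"jaw": 0.6},
    {"dx": 0,"dy": 0,"dz": -0.002,"roll": 0,"jaw": 0.6},
    {"dx": 0,"dy": 0,"dz": 0,"roll": 0,"jaw": 0.6},
  ],
)

```text
t: 24.5
eef_pos: [0.5857, 0.1695, 0.0537]
ee_rot: [-3.141, -0.0, -0.203]
force: [0.1, 0.3, -2.0]
width: 0.06
gripper_force: 20.0
```

Emit:
servo_tool(
  newtons=20,
  moves=[
    {"dx": 0,"dy": 0,"dz": -0.0005,"roll": 0,"jaw": 0.6},
    {"dx": 0,"dy": 0,"dz": -0.0005,"roll": 0,"jaw": 0.6},
    {"dx": 0,"dy": 0,"dz": -0.0005,"roll": 0,"jaw": 0.6},
    {"dx": 0,"dy": 0,"dz": -0.0005,"roll": 0,"jaw": 0.6},
    {"dx": 0,"dy": 0,"dz": 0,"roll": 0,"jaw": 0.6},
    {"dx": 0,"dy": 0,"dz": 0,"roll": 0,"jaw": 0.6},
    {"dx": 0,"dy": 0,"dz": 0,"roll": 0,"jaw": 0.6},
    {"dx": 0,"dy": 0,"dz": 0,"roll": 0,"jaw": 0.6},
    {"dx": 0,"dy": 0,"dz": 0,"roll": 0,"jaw": 0.6},
    {"dx": 0,"dy": 0,"dz": 0,"roll": 0,"jaw": 0.6},
  ],
)

```text
t: 25.75
eef_pos: [0.5857, 0.1695, 0.0516]
ee_rot: [-3.142, -0.0, -0.203]
force: [-0.3, -0.3, 0.5]
width: 0.0601
gripper_force: 20.0
```

Run:
```python
from mod import *
c,im,d,s,P,Q=look('w14')
```

```text
25.8 [0.5857 0.1694 0.0516] yaw -11.62 F [-0.3 -0.1  0.5] 0.0601411870219568 19.990598782896996
-30 592 [79.7 81.  82.6]
-24 1191 [79.7 80.6 81.7]
-18 1142 [79.8 81.4 84.2]
-12 789 [80.2 83.3 84.4]
0 69 [79.5 80.1 80.5]
6 1102 [79.7 80.7 87.3]
12 1632 [79.8 85.9 88.2]
18 1528 [79.8 81.2 87.6]
24 1035 [91.5 92.5 93.4]
30 6749 [25.7 66.8 92.3]
36 1057 [25.5 26.5 27.5]
42 1524 [ 9.1 16.9 27.2]
```

Touchdown: the weight is off the wrist and the rim is at 92 mm, as expected. I'll release and rise.

Emit:
servo_tool(
  newtons=20,
  moves=[
    {"dx": 0,"dy": 0,"dz": -0.0005,"roll": 0,"jaw": 0.6},
    {"dx": 0,"dy": 0,"dz": 0,"roll": 0,"jaw": 0.68},
    {"dx": 0,"dy": 0,"dz": 0,"roll": 0,"jaw": 0.75},
    {"dx": 0,"dy": 0,"dz": 0,"roll": 0,"jaw": 0.85},
    {"dx": 0,"dy": 0,"dz": 0,"roll": 0,"jaw": 0.9},
    {"dx": 0,"dy": 0,"dz": 0.01,"roll": 0,"jaw": 0.9},
    {"dx": 0,"dy": 0,"dz": 0.03,"roll": 0,"jaw": 0.9},
    {"dx": 0,"dy": 0,"dz": 0.04,"roll": 0,"jaw": 0.9},
    {"dx": -0.03,"dy": 0.006,"dz": 0.04,"roll": 0,"jaw": 0.9},
    {"dx": -0.03,"dy": 0.006,"dz": 0.02,"roll": 0,"jaw": 0.9},
  ],
)

```text
t: 27.05
eef_pos: [0.526, 0.1819, 0.194]
ee_rot: [-3.139, -0.003, -0.203]
force: [0.1, -0.2, -0.7]
width: 0.079
gripper_force: 0.0
```

```bash
cat > fin.py <<'E'
from mod import *
import sys
c=calibration("wrist"); im,d=grab_frame("wrist"); s=get_state(); cv2.imwrite(f"pics/{sys.argv[1]}.png",im[...,::-1])
P=cloud(c,d); a=np.radians(-11.7); e=np.array([np.cos(a),np.sin(a)]); n=np.array([-e[1],e[0]])
h=P[...,:2]-[.5414,.1787]; hx=h@e*1000; hy=h@n*1000; z=P[...,2]*1000
print(s['t'],s['eef_pos'].round(4),s['ee_rot'].round(3))
def rep(nm,m): 
    if m.sum()>20: print(nm,m.sum(),"hx",np.percentile(hx[m],[2,50,98]).round(1),"hy",np.percentile(hy[m],[2,50,98]).round(1),"z",np.percentile(z[m],[2,50,98]).round(1))
ar=(abs(hy)<50)&(hx>-130)&(hx<100)&(d>.05)
rep("rim",ar&(z>88)&(z<96)); rep("board",ar&(z>75)&(z<84)&(hx>5)); rep("tab",ar&(z>50)&(z<66)&(hx<-30))
rep("jawtop",ar&(z>27.5)&(z<32)&(hx<10)&(hx>-40)); rep("stop",ar&(z>22)&(z<30)&(hx>70))
E
python3 fin.py w15
```

```text
27.1 [0.5237 0.1823 0.1962] [-3.137 -0.004 -0.203]
rim 2019 hx [13.4 47.6 72.6] hy [-29.8  -2.7  29.1] z [88.3 92.4 94. ]
board 4497 hx [17.3 42.7 68.3] hy [-25.5   0.7  24.8] z [79.1 80.8 83.8]
tab 808 hx [-79.5 -72.  -68.4] hy [-20.4   0.8  22.2] z [50.9 59.9 61.6]
jawtop 1344 hx [-38.4 -28.9  -1.9] hy [-38.7   0.   37. ] z [27.6 29.3 30.9]
stop 1731 hx [72.  81.3 87.1] hy [-47.7   0.1  47.8] z [25.  26.6 28.9]
```

The module stands upright in the pocket (rim at holder x 13 to 73 mm), and the tab's rear face is at about -80 mm. I'll close the fingers and go behind the tab.

Emit:
servo_tool(
  newtons=30,
  moves=[
    {"dx": -0.03,"dy": 0.006,"dz": 0,"roll": 0,"jaw": 0},
    {"dx": -0.03,"dy": 0.006,"dz": 0,"roll": 0,"jaw": 0},
    {"dx": -0.027,"dy": 0.006,"dz": 0,"roll": 0,"jaw": 0},
    {"dx": 0,"dy": 0,"dz": -0.02,"roll": 0,"jaw": 0},
    {"dx": 0,"dy": 0,"dz": -0.04,"roll": 0,"jaw": 0},
    {"dx": 0,"dy": 0,"dz": -0.04,"roll": 0,"jaw": 0},
    {"dx": 0,"dy": 0,"dz": -0.04,"roll": 0,"jaw": 0},
    {"dx": 0,"dy": 0,"dz": -0.024,"roll": 0,"jaw": 0},
    {"dx": 0,"dy": 0,"dz": 0,"roll": 0,"jaw": 0},
    {"dx": 0,"dy": 0,"dz": 0,"roll": 0,"jaw": 0},
  ],
)

```text
t: 28.35
eef_pos: [0.4394, 0.2, 0.0282]
ee_rot: [-3.14, -0.001, -0.202]
force: [0.6, 0.5, 0.4]
width: 0.0004
gripper_force: 0.0
```

```bash
python3 fin.py w16
```

```text
28.4 [0.4395 0.2002 0.0285] [-3.14e+00 -1.00e-03 -2.02e-01]
rim 43 hx [-106.4 -102.2  -95.8] hy [-4.   3.8  3.8] z [88.2 89.5 95.8]
tab 4704 hx [-95.2 -73.5 -68.7] hy [-20.2   0.7  22.5] z [51.1 60.1 62.7]
jawtop 6856 hx [-38.9 -29.4  -2.6] hy [-37.1   0.9  37.1] z [27.6 29.5 30.9]
```

Emit:
servo_tool(
  newtons=30,
  moves=[
    {"dx": 0.005,"dy": -0.001,"dz": 0.004,"roll": 0,"jaw": 0},
    {"dx": 0.005,"dy": -0.001,"dz": 0,"roll": 0,"jaw": 0},
    {"dx": 0.005,"dy": -0.001,"dz": 0,"roll": 0,"jaw": 0},
    {"dx": 0.005,"dy": -0.001,"dz": 0,"roll": 0,"jaw": 0},
    {"dx": 0.005,"dy": -0.001,"dz": 0,"roll": 0,"jaw": 0},
    {"dx": 0.005,"dy": -0.001,"dz": 0,"roll": 0,"jaw": 0},
    {"dx": 0.005,"dy": -0.001,"dz": 0,"roll": 0,"jaw": 0},
    {"dx": 0.004,"dy": -0.001,"dz": 0,"roll": 0,"jaw": 0},
    {"dx": 0.001,"dy": 0,"dz": 0,"roll": 0,"jaw": 0},
    {"dx": 0,"dy": 0,"dz": 0,"roll": 0,"jaw": 0},
  ],
)

```text
t: 29.65
eef_pos: [0.4789, 0.1915, 0.031]
ee_rot: [-3.141, -0.0, -0.203]
force: [-0.4, 1.0, 0.2]
width: 0.0005
gripper_force: 0.1
```

```bash
python3 fin.py w17
```

```text
29.7 [0.4788 0.1915 0.0311] [-3.141 -0.    -0.203]
rim 7011 hx [13.4 17.  37.1] hy [-29.9  -0.3  29.4] z [88.9 92.4 93.9]
board 14802 hx [18.  28.5 39.8] hy [-26.1  -0.9  25.5] z [79.3 80.9 83.9]
tab 2793 hx [-54.9 -42.2 -40.5] hy [-19.9   0.3  21.9] z [50.6 59.7 64.3]
jawtop 6279 hx [-14.3  -2.1   6.8] hy [-33.8   0.5  34.5] z [27.7 29.5 30.9]
```

Emit:
servo_tool(
  newtons=30,
  moves=[
    {"dx": 0.001,"dy": -0.0002,"dz": 0,"roll": 0,"jaw": 0},
    {"dx": 0.001,"dy": -0.0002,"dz": 0,"roll": 0,"jaw": 0},
    {"dx": 0.001,"dy": -0.0002,"dz": 0,"roll": 0,"jaw": 0},
    {"dx": 0.001,"dy": -0.0002,"dz": 0,"roll": 0,"jaw": 0},
    {"dx": 0.001,"dy": -0.0002,"dz": 0,"roll": 0,"jaw": 0},
    {"dx": 0.001,"dy": -0.0002,"dz": 0,"roll": 0,"jaw": 0},
    {"dx": 0.0005,"dy": -0.0001,"dz": 0,"roll": 0,"jaw": 0},
    {"dx": 0.0005,"dy": -0.0001,"dz": 0,"roll": 0,"jaw": 0},
    {"dx": 0,"dy": 0,"dz": 0,"roll": 0,"jaw": 0},
    {"dx": 0,"dy": 0,"dz": 0,"roll": 0,"jaw": 0},
  ],
)

```text
t: 30.95
eef_pos: [0.4856, 0.1901, 0.0311]
ee_rot: [-3.142, -0.0, -0.203]
force: [-2.1, 0.9, 1.6]
width: 0.0004
gripper_force: 1.2
```

```bash
python3 fin.py w18; python3 -c "
from station import *
print(get_state()['force'])"
```

```text
31.0 [0.4856 0.1901 0.0311] [-3.142 -0.    -0.203]
rim 8054 hx [14.  20.3 43.9] hy [-30.1  -0.6  29.3] z [88.7 92.4 93.8]
board 18753 hx [18.5 32.6 46.6] hy [-26.2  -1.4  25.3] z [79.3 80.9 83.9]
tab 2787 hx [-47.9 -35.2 -33.6] hy [-20.1   0.4  21.8] z [50.6 59.7 64.1]
jawtop 5088 hx [-34.    2.1   9.3] hy [-35.6   0.5  36. ] z [27.6 29.5 31. ]
[-3.00919665  0.768187    1.17551328]
```

Emit:
servo_tool(
  newtons=30,
  moves=[
    {"dx": 0.0005,"dy": -0.0001,"dz": 0,"roll": 0,"jaw": 0},
    {"dx": 0.0003,"dy": -0.0001,"dz": 0,"roll": 0,"jaw": 0},
    {"dx": 0.0003,"dy": 0,"dz": 0,"roll": 0,"jaw": 0},
    {"dx": 0,"dy": 0,"dz": 0,"roll": 0,"jaw": 0},
    {"dx": 0,"dy": 0,"dz": 0,"roll": 0,"jaw": 0},
    {"dx": 0,"dy": 0,"dz": 0,"roll": 0,"jaw": 0},
    {"dx": 0,"dy": 0,"dz": 0,"roll": 0,"jaw": 0},
    {"dx": 0,"dy": 0,"dz": 0,"roll": 0,"jaw": 0},
    {"dx": 0,"dy": 0,"dz": 0,"roll": 0,"jaw": 0},
    {"dx": 0,"dy": 0,"dz": 0,"roll": 0,"jaw": 0},
  ],
)

```text
t: 32.25
eef_pos: [0.4868, 0.1898, 0.0311]
ee_rot: [3.142, -0.0, -0.203]
force: [-3.1, 1.5, 2.2]
width: 0.0002
gripper_force: 1.3
```

Emit:
servo_tool(
  newtons=30,
  moves=[
    {"dx": 0.0003,"dy": -0.0001,"dz": 0,"roll": 0,"jaw": 0},
    {"dx": 0.0003,"dy": 0,"dz": 0,"roll": 0,"jaw": 0},
    {"dx": 0.0003,"dy": -0.0001,"dz": 0,"roll": 0,"jaw": 0},
    {"dx": 0,"dy": 0,"dz": 0,"roll": 0,"jaw": 0},
    {"dx": 0,"dy": 0,"dz": 0,"roll": 0,"jaw": 0},
    {"dx": 0,"dy": 0,"dz": 0,"roll": 0,"jaw": 0},
    {"dx": 0,"dy": 0,"dz": 0,"roll": 0,"jaw": 0},
    {"dx": 0,"dy": 0,"dz": 0,"roll": 0,"jaw": 0},
    {"dx": 0,"dy": 0,"dz": 0,"roll": 0,"jaw": 0},
    {"dx": 0,"dy": 0,"dz": 0,"roll": 0,"jaw": 0},
  ],
)

```text
t: 33.5
eef_pos: [0.487, 0.1897, 0.0311]
ee_rot: [3.141, 0.001, -0.203]
force: [-7.8, 3.5, 5.7]
width: 0.0002
gripper_force: 4.0
```

The force rises with almost no motion, so the module is against the stop. One more nudge, then I'll back off and rise.

Emit:
servo_tool(
  newtons=30,
  moves=[
    {"dx": 0.0004,"dy": -0.0001,"dz": 0,"roll": 0,"jaw": 0},
    {"dx": 0.0004,"dy": -0.0001,"dz": 0,"roll": 0,"jaw": 0},
    {"dx": 0,"dy": 0,"dz": 0,"roll": 0,"jaw": 0},
    {"dx": 0,"dy": 0,"dz": 0,"roll": 0,"jaw": 0},
    {"dx": 0,"dy": 0,"dz": 0,"roll": 0,"jaw": 0},
    {"dx": 0,"dy": 0,"dz": 0,"roll": 0,"jaw": 0},
    {"dx": 0,"dy": 0,"dz": 0,"roll": 0,"jaw": 0},
    {"dx": 0,"dy": 0,"dz": 0,"roll": 0,"jaw": 0},
    {"dx": 0,"dy": 0,"dz": 0,"roll": 0,"jaw": 0},
    {"dx": 0,"dy": 0,"dz": 0,"roll": 0,"jaw": 0},
  ],
)

```text
t: 34.75
eef_pos: [0.487, 0.1897, 0.031]
ee_rot: [3.141, 0.002, -0.203]
force: [-12.3, 6.0, 8.4]
width: 0.0004
gripper_force: 6.6
```

Emit:
servo_tool(
  newtons=30,
  moves=[
    {"dx": -0.003,"dy": 0.0006,"dz": 0,"roll": 0,"jaw": 0},
    {"dx": -0.012,"dy": 0.002,"dz": 0,"roll": 0,"jaw": 0},
    {"dx": -0.01,"dy": 0.002,"dz": 0.01,"roll": 0,"jaw": 0},
    {"dx": 0,"dy": 0,"dz": 0.04,"roll": 0,"jaw": 0},
    {"dx": 0,"dy": 0,"dz": 0.05,"roll": 0,"jaw": 0},
    {"dx": 0,"dy": 0,"dz": 0.05,"roll": 0,"jaw": 0},
    {"dx": 0.03,"dy": -0.006,"dz": 0.04,"roll": 0,"jaw": 0},
    {"dx": 0.03,"dy": -0.006,"dz": 0,"roll": 0,"jaw": 0},
    {"dx": 0,"dy": 0,"dz": 0,"roll": 0,"jaw": 0},
    {"dx": 0,"dy": 0,"dz": 0,"roll": 0,"jaw": 0},
  ],
)

```text
t: 36.0
eef_pos: [0.5226, 0.1818, 0.2209]
ee_rot: [3.141, 0.001, -0.203]
force: [0.3, -0.6, 0.3]
width: 0.0003
gripper_force: 0.0
```

```bash
python3 fin.py w19
```

```text
36.05 [0.5225 0.1819 0.2209] [ 3.141e+00  1.000e-03 -2.030e-01]
rim 1733 hx [15.2 49.4 75.1] hy [-30.   -2.   28.9] z [88.2 92.5 94. ]
board 3747 hx [19.3 44.9 69.8] hy [-25.7   0.4  24.5] z [79.1 80.8 83.8]
tab 730 hx [-43.6 -36.6 -32.2] hy [-21.5   0.6  21.9] z [50.8 60.  61.7]
jawtop 722 hx [-32.6   0.    5.5] hy [-40.2   0.7  42.4] z [27.6 29.5 31.3]
stop 1229 hx [71.1 82.5 87.1] hy [-48.2  -1.2  48.1] z [24.9 26.6 29. ]
```

View pics/w19.png

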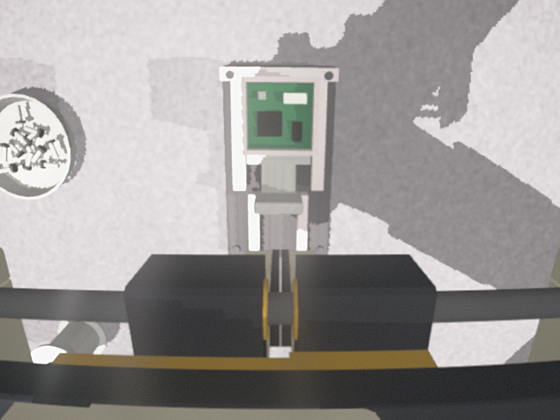

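The module stands board-up at px (280,115), between the stop (row 73) and the jaw (row 160). Its rim spans holder x 15.2 to 75.1 mm, and the tool is clear, so I'm handing in.

```bash
python3 -c "
from station import *
print(job_done())"
```

```text
the job is handed in; nothing more can be done
None
```

The module stands in the holder's pocket with its board end up, clamped between the sliding jaw and the end stop; I handed the job in at about 36 s with the arm clear, and its verdict has not been reported back.

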